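Snap the cap onto a push-button and hold it down

ROBOT

A 6-joint arm with a two-finger parallel gripper is mounted at the origin on the work surface. World frame = base frame: x ahead of the robot, y to its left, z up, the work surface at z = 0. Lengths are in m, angles in rad, forces in N, time in s.
With the tool pointing down it reaches from about 0.25 to 0.775 m from the base axis. Payload 8.9 kg.
Tool frame: the origin (TCP) lies midway between the tips of the shut fingers; the grasp point (between the pads) lies 19 mm behind it; x points along the fingers, y is the direction in which the jaws open and shut, and the axes are right-handed (so a half turn about x gives the same grasp; the last joint's range is limited). The gripper opens to 85 mm and grips with 20 to 120 N. Pads are 22 mm wide; open, the fingers measure 114 mm over their backs; the gripper's body (76 mm by 85 mm) begins 54 mm behind the grasp point. The pads swing forward as they close: fully open they stand 13 mm farther back than shut.
Start: joints at [-1.269, 0.291, -0.153, 1.127, 0, 1.431], TCP at [0.224, -0.475, 0.231] pointing down, gripper open.
Joint ranges: [-2.52, 2.52], [-0.91, 1.74], [-1.3, 1.37], [-1.96, 2.02], [-1.52, 1.47], [-3.14, 3.14]. Speed limits (rad/s): [2.22, 2.22, 2.79, 3.14, 3.14, 3.14].

INTERFACE

Orientations are given as a 3x3 rotation matrix whose columns are the frame's x, y, z axes.
In Python, from bench import manip, imaging, job_done gives the robot as it stands.
- The arm moves only by the shell command python3 -m handwheel 'ROWS' [FORCE]. ROWS is JSON, a list of rows, each a list of 3 entries, a list of its own where there are three numbers: the finger opening in mm, from 0 to 85.4, then the shift along the tool's x, y, z in mm, then the turn, a rotation vector about the tool's x, y, z in degrees. A call has 1 to 12 rows; each row shifts and turns the commanded pose from where the row before left it, along the tool's axes as they then stand; what a row does not reach is not made up. A row lasts 1/12 s, in which the tool goes at most 41.7 mm and 7.16 degrees, less where a joint would pass 70% of its speed; a pose out of reach is approached as far as the arm can. A call with a gripper value outside its range is refused whole. The fingers move at their own pace and stop on an object; FORCE is the grip in N (left out, the last holds). Time passes only in rows, so rows that do not move let the fingers close. It gives the time, the measured TCP pose, the force and the opening at its end, in the units of the state.
- manip.observe(): the state, without advancing time (a new reading comes with each control period).
- imaging.grab_frame(name): name is "side" or "top" or "wrist"; returns the picture (420x560x3 uint8, red, green, blue); there is no depth.
- imaging.camera_info(name): a dict with "fx", "fy", "cx", "cy" (pixels), "R" (3x3) and "t" (3): a world point X has camera coordinates R X + t. Camera axes: x right, y down, z forward; pixel columns grow to the right and rows downward; lengths in m; the calibration is good to about 2 mm. A picture is of the moment at which its call begins: read the wrist's pose just before it. camera_info takes no time and is no camera call; for the wrist camera it gives the pose at the moment of the call.
- job_done(): hands the job in, once; it reports no verdict.
The state is a dict: "clock": time; "joints": joint angles; "joint_velocities": joint speeds; "joint_torque": joint torques, N m; "position": TCP position; "eef_rot": TCP orientation; "force": force on the tool from outside, world axes, zero at the start; "wrist_torque": the same for the moment, N m; "width": finger opening in m.
Only numpy, scipy, OpenCV 4.12 (cv2) and the standard library are available. Lean on these libraries where they do the work, as an engineer would, in place of code of your own. Each camera call takes 0.05 s, during which the arm holds its last target. There are 200 camera calls.

TASK

Get the push-button module ready and function-test it: slide its transport guard all the way to the end stop so the stem is uncovered, then take the grey snap cap with the round knob from the white tray and press it straight down onto the stem until it clicks fully home. Keep pressing after the click and finish while still holding the cap with the button fully down - do not let go at the end. Leave the guard open and the other things where they lie.

Things in the scene. Friction and masses are not known exactly. Their poses are not given: they have to be found in the camera images.
- module: Fixed push-button module: white base plate 140 x 200 x 8 mm, grey housing 105 (x) x 165 (y) mm with its flat top 36 mm above the table. Origin at the centre of its underside, z up. The guard slides along its +y; the stem stands at x -8, y -35 mm. It stands left or right on the table, turned up to 0.5 rad either way.
- stem_top (a point): Centre of the top of the module's upright white stem, 64 mm above the table at rest (28 mm above the housing); z up. The stem is 13 mm thick with a tapered top, and has four sprung snap beads round it, centred 10 mm below its top, 22 mm across over the beads. At the start it is hidden under the guard.
- stem (a joint): How far the sprung stem is pressed down, m: 0 at rest, 0.004 at its bottom stop. Its spring gives about 3 N at the start and 6 N at the bottom.
- guard (a joint): Travel of the guard along the module's +y, m: about 0 to 0.015 at the start (stem covered), 0.070 at its end stop. Friction about 2 N; it stays where it is left.
- guard_grip (a point): Centre of the top of the guard's black grip tab, 105 mm above the table; axes as the module's. Tab 30 (x) x 12 (y) x 30 mm tall, on the guard's 3 mm aluminium plate, whose top is 75 mm above the table and reaches 23 mm to each y side of the tab's centre, 23 mm to -x, 43 mm to +x (a leg is there). At guard 0 the tab is straight over the stem.
- cap: The loose grey snap cap, 35 to 70 g, upright in the tray: round skirt 40 mm in diameter, 22 mm high, and on it a round knob 26 mm in diameter, 26 mm high. Origin at the centre of its underside, z up through the knob. Bore in its underside: 18 mm deep, 29 mm wide, with a 17 mm wide, 3 mm thick snap lip at the mouth.
- cap_seat (a point): Centre of the roof of the cap's bore, 18 mm above its underside; it meets stem_top when the cap is fully home. The lip meets the stem's beads with about 12 mm still to go, needs a push of about 9 to 18 N to pass them, then clicks over: the force drops and the beads pull the cap down with up to about 13 N; press on to the stem's hard bottom stop.
- tray: White parts tray, 140 x 200 x 14 mm, wall 4 mm, fixed on the table on the other side from the module; origin at the centre of its underside. The cap stands on its floor, 4 mm above the table, towards one end of its long (y) side.
- blank: Bystander in the tray, at the end where the cap is not: plain grey disc 32 mm in diameter, 12 mm high, no knob; origin under its centre.
- washer: Bystander in the tray: steel washer 28 mm in diameter, 5 mm thick; origin under its centre.
- driver: Bystander: screwdriver 190 mm long with a black handle, lying on the table beyond the tray and the module.
- tape: Bystander: roll of paper tape lying flat, 90 mm in diameter, 24 mm high; origin under its centre.
- jar: Bystander: small white jar with a black lid, 52 mm in diameter, 70 mm high; origin under its centre.
- heatsink: Bystander: aluminium heat sink 50 x 50 x 28 mm; origin under its centre.
Things that resemble listed ones, but are neither listed nor needed, are in the scene too. Leave any blue or red look-alike of the cap alone.

How it is judged:
By the outcome, as a careful person would: the job done as asked, in the order asked, and still so for the second after the job is handed in, while the arm keeps its last pose, push and grip.
It also fails if it takes over 51 s, if anything falls off the work surface, if the arm or the gripper's body presses on something with over 40 N, if the wrist force passes 120 N, or if a joint passes its speed limit or range.

## Working session

There is one attempt and no reset: what is moved stays moved. The work goes in short steps, Python scripts to look and compute and a shell command to move; the robot and the scene stay as the last step left them, time stands still between calls to the robot, and variables do not carry over. Pictures are saved under pics/ and viewed, about 8 in all and at most 12, crops included, and the job is handed in when it is done.

```bash
mkdir -p pics; cat > h.py <<'E'
import numpy as np,cv2
from bench import manip,imaging,job_done
def grab(n,f):
    ci=imaging.camera_info(n); im=imaging.grab_frame(n)
    cv2.imwrite('pics/'+f,cv2.cvtColor(im,cv2.COLOR_RGB2BGR)); return ci,im
def ray(ci,u,v):
    R=np.array(ci['R']);t=np.array(ci['t'])
    d=R.T@np.array([(u-ci['cx'])/ci['fx'],(v-ci['cy'])/ci['fy'],1.]);return -R.T@t,d/np.linalg.norm(d)
def plane(ci,u,v,z):
    o,d=ray(ci,u,v);return o+d*(z-o[2])/d[2]
def tri(a,b):
    A=np.zeros((3,3));y=np.zeros(3);
    for o,d in(a,b):
        P=np.eye(3)-np.outer(d,d);A+=P;y+=P@o
    X=np.linalg.solve(A,y);return X,[np.linalg.norm(np.cross(X-o,d)) for o,d in(a,b)]
def proj(ci,X):
    c=np.array(ci['R'])@X+np.array(ci['t']);return ci['fx']*c[0]/c[2]+ci['cx'],ci['fy']*c[1]/c[2]+ci['cy']
E
python3 - <<'E'
from h import *
s=manip.observe();print({k:np.round(v,3).tolist() for k,v in s.items()})
a,ia=grab('top','a_top.png');b,ib=grab('side','a_side.png')
for c in(a,b):
    R=np.array(c['R']);print(-R.T@np.array(c['t']),R[2],c['fx'])
E
```

```text
{'clock': 0.0, 'joints': [-1.269, 0.291, -0.154, 1.127, 0.0, 1.432], 'joint_velocities': [0.0, 0.001, -0.001, 0.001, -0.001, -0.001], 'joint_torque': [0.001, -53.714, 33.137, 0.016, 0.0, -0.0], 'position': [0.224, -0.474, 0.231], 'eef_rot': [[-0.0, 0.427, -0.904], [0.001, -0.904, -0.427], [-1.0, -0.001, -0.0]], 'force': [0.805, -0.204, -0.544], 'wrist_torque': [0.061, 0.027, -0.015], 'width': 0.085}
[ 0.46863365 -0.00143382  0.92919208] [ 0.19173281  0.02181903 -0.9812046 ] 530.0463409176976
[ 0.36436111 -0.55031471  0.67234978] [ 0.32185766  0.65087731 -0.68758008] 441.7836345685927
```

View pics/a_top.png

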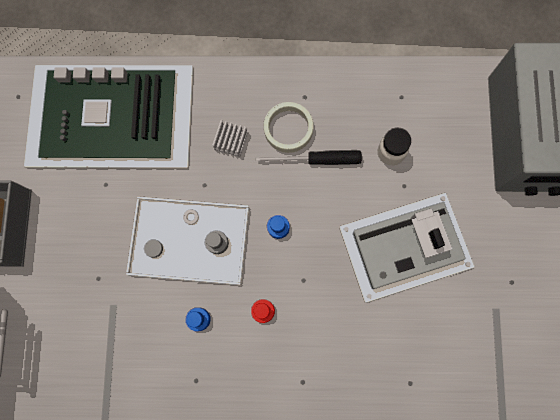

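View pics/a_side.png

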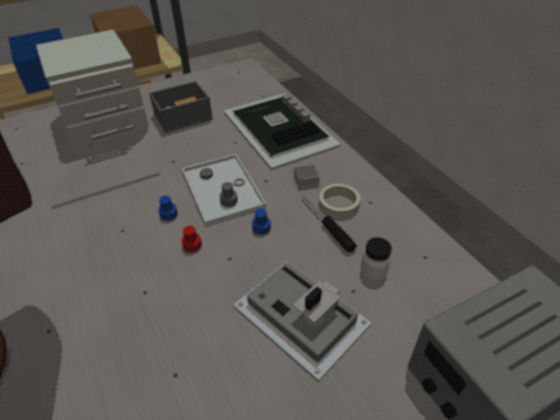

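The top view shows the module at right with its tab at about (436,238). The tray is at left, holding the grey knobbed cap (216,241), the blank (153,248) and the washer (191,216). The look-alikes are blue (278,227), blue (198,319) and red (263,311). The only grey one with a knob is at (216,241), so I'll confirm it in an enlarged composite.

```bash
python3 - <<'E'
import cv2,numpy as np
a=cv2.imread('pics/a_top.png');b=cv2.imread('pics/a_side.png')
def c(i,x,y,w=80,h=60):return cv2.resize(i[y:y+h,x:x+w],(400,300),interpolation=cv2.INTER_CUBIC)
cv2.imwrite('pics/b.png',np.vstack([np.hstack([c(a,395,200),c(a,175,210)]),np.hstack([c(b,280,270),c(b,190,160)])]))
E
```

```text
(no output)
```

View pics/b.png

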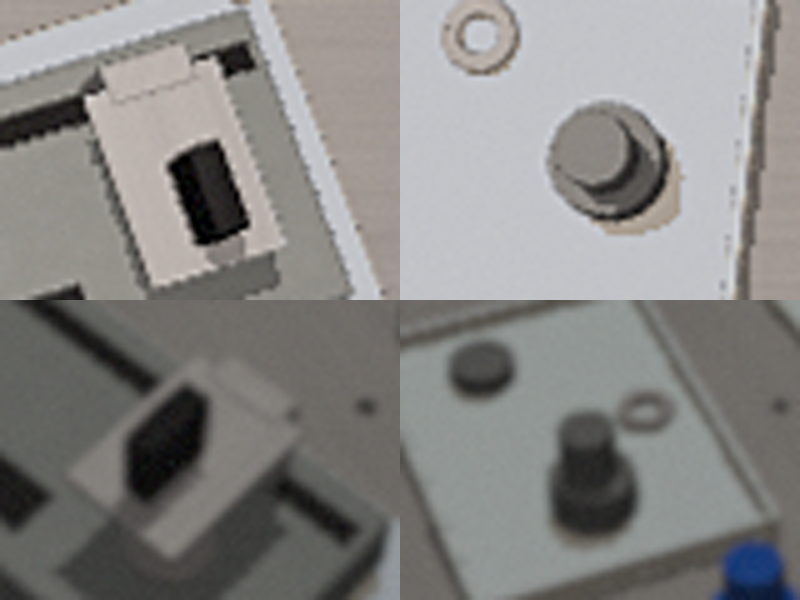

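The crop confirms the target: a grey round skirt with a knob, in the tray, knob top at about (213.4,240) top and (227.4,185.6) side. The guard tab's top face is at about (439,238) top and (313.6,293) side.

```bash
python3 - <<'E'
from h import *
a=imaging.camera_info('top');b=imaging.camera_info('side')
print('knob',tri(ray(a,213.4,240),ray(b,227.4,185.6)))
print('tab',tri(ray(a,439,238),ray(b,313.6,293)))
im=cv2.imread('pics/a_top.png')
for nm,(x,y,w,h) in dict(mod=(330,185,155,125),tray=(120,190,135,100)).items():
    r=im[y:y+h,x:x+w].astype(int); m=((r.min(2)>165)&(r[:,:,0]>=r[:,:,2]-2)).astype(np.uint8)
    c=max(cv2.findContours(m,0,2)[0],key=cv2.contourArea); q=cv2.boxPoints(cv2.minAreaRect(c))+[x,y]
    P=np.array([plane(a,*p,.008)for p in q]);print(nm,q.round(1).tolist(),P.round(4).tolist(),P.mean(0),[np.linalg.norm(P[i]-P[i-1]).round(3) for i in range(4)])
    e=P-np.roll(P,1,0);print([np.degrees(np.arctan2(v[1],v[0])).round(1) for v in e])
E
```

```text
knob (array([0.59408637, 0.15073307, 0.04957989]), [np.float64(0.0010540010241566163), np.float64(0.0010540010241567729)])
tab (array([ 0.59145093, -0.21216823,  0.10487711]), [np.float64(0.0007640132841716667), np.float64(0.0007640132841715337)])
mod [[339.4, 226.2], [448.6, 190.7], [473.2, 266.6], [364.1, 302.0]] [[0.625, -0.0633, 0.008], [0.6899, -0.2572, 0.008], [0.5556, -0.2932, 0.008], [0.4936, -0.1044, 0.008]] [ 0.59102303 -0.17952933  0.008     ] [np.float64(0.138), np.float64(0.204), np.float64(0.139), np.float64(0.199)]
[np.float64(17.4), np.float64(-71.5), np.float64(-165.0), np.float64(108.2)]
tray [[125.9, 273.9], [132.5, 198.0], [247.3, 208.0], [240.7, 283.9]] [[0.5382, 0.3089, 0.008], [0.6738, 0.3065, 0.008], [0.6567, 0.1, 0.008], [0.5226, 0.1079, 0.008]] [0.59783328 0.20582422 0.008     ] [np.float64(0.202), np.float64(0.136), np.float64(0.207), np.float64(0.134)]
[np.float64(85.6), np.float64(-1.0), np.float64(-94.7), np.float64(176.6)]
```

```bash
python3 -m handwheel '[[85,[0,0,0],[4,0,0]],[85,[0,0,0],[4,0,0]],[85,[0,-14,-43],[0,0,0]],[85,[0,-14,-41],[0,0,0]],[85,[0,-14,-41],[0,0,0]],[85,[0,-14,-41],[0,0,0]],[85,[0,-14,-41],[0,0,0]],[85,[0,-14,-41],[0,0,0]],[85,[0,-14,-41],[0,0,0]],[85,[0,-14,-41],[0,0,0]],[85,[0,-14,-41],[0,0,0]],[85,[0,-15,-41],[0,0,0]]]'
python3 -m handwheel '[[85,[0,0,-18],[0,0,0]],[85,[0,0,0],[0,0,0]]]'
cat >st.py <<'E'
from h import *
s=manip.observe();R=np.array(s['eef_rot']);print(np.round(s['clock'],2),np.round(s['position'],4),'y',R[:,1].round(3),'x',R[:,0].round(3),'F',np.round(s['force'],1),s['width'])
E
python3 st.py; python3 -c "
from h import *
c,i=grab('wrist','w1.png');print(proj(c,np.array([.5915,-.2122,.105])),proj(c,np.array([.5938,-.2153,.064])),-np.array(c['R']).T@c['t'])"
```

```text
clock: 1.1
position: [0.5618, -0.2274, 0.231]
eef_rot: [[-0.0, 0.297, -0.955], [0.0, -0.955, -0.297], [-1.0, -0.0, 0.0]]
force: [1.0, -0.9, 0.4]
width: 0.085
clock: 1.27
position: [0.5806, -0.2211, 0.2303]
eef_rot: [[0.0, 0.301, -0.954], [0.001, -0.954, -0.301], [-1.0, -0.001, -0.0]]
force: [-0.9, 0.7, 0.3]
width: 0.0849
1.27 [ 0.5806 -0.2211  0.2303] y [ 0.301 -0.954 -0.001] x [ 0.     0.001 -1.   ] F [-0.9  0.7  0.3] 0.08490916171630318
(np.float64(277.69157838754074), np.float64(189.25123055331414)) (np.float64(281.83789735178283), np.float64(179.03999314848124)) [ 0.6539538  -0.19785195  0.37327101]
```

View pics/w1.png

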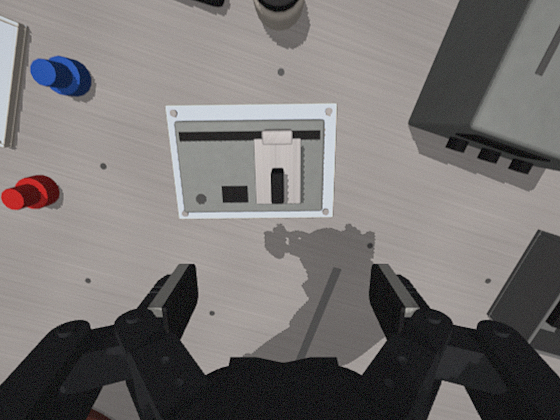

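The wrist view shows the tab's top at about (278,186), against a prediction of (277.7,189.3). The plate edges are nearly level, and its corners are at (166,106), (336,104), (333,217) and (183,219). I'll work out the yaw and the tab offset.

```bash
python3 -c "
from h import *
c=imaging.camera_info('wrist');a=imaging.camera_info('top');b=imaging.camera_info('side')
P=np.array([plane(c,*p,.008) for p in [(166,105.5),(336.5,104),(334,217.5),(182.5,219)]]);print(P.round(4),P.mean(0))
for i,j in((1,0),(2,3),(2,1),(3,0)):
  d=P[j]-P[i];print(np.degrees(np.arctan2(d[1],d[0])),np.linalg.norm(d))
for p in(186,188):print(plane(c,278,p,.105),tri(ray(c,278,p),ray(a,439,238)),tri(ray(c,278,p),ray(b,313.6,293)))
"
```

```text
[[ 0.6231 -0.0661  0.008 ]
 [ 0.6837 -0.2537  0.008 ]
 [ 0.5528 -0.2992  0.008 ]
 [ 0.4921 -0.1125  0.008 ]] [ 0.58793013 -0.18286832  0.008     ]
107.89705105758834 0.19712771745314459
108.0308578801645 0.19633226611560287
19.1639295420536 0.1385501658810424
19.487711958617666 0.13902838048331448
[ 0.5925732  -0.21279273  0.105     ] (array([ 0.59144738, -0.2130919 ,  0.10007258]), [np.float64(5.409197490103857e-05), np.float64(5.409197490107207e-05)]) (array([ 0.59236421, -0.21259406,  0.10502419]), [np.float64(0.000289110621883473), np.float64(0.0002891106218834723)])
[ 0.59077233 -0.2133477   0.105     ] (array([ 0.59067891, -0.21289639,  0.10323943]), [np.float64(0.0006197120978264937), np.float64(0.0006197120978263117)]) (array([ 0.59132183, -0.21335678,  0.10688   ]), [np.float64(0.00015926076555396496), np.float64(0.00015926076555388693)])
```

```bash
python3 -m handwheel '[[50,[0,-4.6,-13],[-0.4,0,0]],[50,[35,0,0],[0,0,0]],[50,[35,0,0],[0,0,0]],[50,[35,0,0],[0,0,0]],[50,[25,0,0],[0,0,0]],[50,[15,0,0],[0,0,0]],[50,[4,0,0],[0,0,0]],[50,[0,0,0],[0,0,0]]]'
python3 -m handwheel '[[0,[0,0,0],[0,0,0]],[0,[0,0,0],[0,0,0]],[0,[0,0,0],[0,0,0]],[0,[0,0,0],[0,0,0]],[0,[0,0,0],[0,0,0]],[0,[0,0,0],[0,0,0]],[0,[0,0,0],[0,0,0]],[0,[0,0,0],[0,0,0]]]' 30; python3 st.py
```

```text
clock: 1.98
position: [0.5875, -0.2155, 0.0814]
eef_rot: [[-0.002, 0.302, -0.953], [0.001, -0.953, -0.302], [-1.0, -0.002, 0.002]]
force: [0.3, -0.7, 1.5]
width: 0.0502
clock: 2.65
position: [0.5894, -0.2157, 0.0838]
eef_rot: [[0.002, 0.304, -0.953], [-0.001, -0.953, -0.304], [-1.0, 0.002, -0.002]]
force: [-1.1, 1.1, 6.7]
width: 0.0114
2.65 [ 0.5894 -0.2157  0.0838] y [ 0.304 -0.953  0.002] x [ 0.002 -0.001 -1.   ] F [-1.1  1.1  6.7] 0.011393660016329665
```

```bash
python3 -m handwheel '[[0,[-2.5,0,0],[0,0,0]],[0,[0,-6,0],[0,0,0]],[0,[0,-10,0],[0,0,0]],[0,[0,-12,0],[0,0,0]],[0,[0,-12,0],[0,0,0]],[0,[0,-10,0],[0,0,0]],[0,[0,-7,0],[0,0,0]],[0,[0,-4,0],[0,0,0]],[0,[0,0,0],[0,0,0]]]';python3 st.py
python3 -m handwheel '[[0,[0,-3,0],[0,0,0]],[0,[0,-3,0],[0,0,0]],[0,[0,0,0],[0,0,0]]]'; python3 -m handwheel '[[0,[0,-3,0],[0,0,0]],[0,[0,-2,0],[0,0,0]],[0,[0,0,0],[0,0,0]]]'
```

```text
clock: 3.4
position: [0.5695, -0.1555, 0.084]
eef_rot: [[-0.001, 0.305, -0.952], [0.002, -0.952, -0.305], [-1.0, -0.002, 0.001]]
force: [4.6, 4.8, -16.4]
width: 0.0112
3.4 [ 0.5695 -0.1555  0.084 ] y [ 0.305 -0.952 -0.002] x [-0.001  0.002 -1.   ] F [  4.6   4.8 -16.4] 0.011235828024275009
clock: 3.65
position: [0.5679, -0.1506, 0.0841]
eef_rot: [[-0.001, 0.304, -0.953], [0.001, -0.953, -0.304], [-1.0, -0.001, 0.001]]
force: [3.9, 1.6, -19.8]
width: 0.0113
clock: 3.9
position: [0.5675, -0.1492, 0.0842]
eef_rot: [[0.001, 0.302, -0.953], [-0.005, -0.953, -0.302], [-1.0, 0.005, 0.001]]
force: [7.6, -13.2, -26.4]
width: 0.0112
```

The guard travelled 70.0 mm and its stop gave about 15 N. I'll relax, release, rise and look at the stem.

```bash
python3 -m handwheel '[[0,[3,2,0],[0,0,0]],[0,[2,3,0],[0,0,0]],[0,[0,0,0],[0,0,0]]]'; python3 st.py; python3 -m handwheel '[[45,[0,0,0],[0,0,0]],[45,[0,0,0],[0,0,0]],[45,[0,0,0],[0,0,0]],[45,[-10,0,0],[0,0,0]],[45,[-40,0,0],[0,0,0]],[45,[-40,0,0],[0,0,0]],[45,[-40,0,0],[0,0,0]],[45,[-15,0,0],[0,0,0]],[45,[0,0,0],[0,0,0]]]'
python3 - <<'E'
from h import *
c,w=grab('wrist','w2.png');a,t=grab('top','a2.png');b,s=grab('side','b2.png')
tab=np.array([.5675,-.1492]); X=np.r_[tab-.07*np.array([-.307,.952]),.064];print(X)
o=[]
for ci,im,z in((c,w,5),(a,t,5),(b,s,5)):
    u,v=map(int,proj(ci,X));print(proj(ci,X),u-40,v-30)
    o.append(cv2.resize(im[v-30:v+30,u-40:u+40],(400,300),interpolation=cv2.INTER_CUBIC)[:,:,::-1])
o.append(cv2.resize(w,(400,300))[:,:,::-1])
cv2.imwrite('pics/c.png',np.vstack([np.hstack(o[:2]),np.hstack(o[2:])]))
E
```

```text
clock: 4.15
position: [0.5693, -0.1538, 0.0837]
eef_rot: [[0.003, 0.302, -0.953], [-0.005, -0.953, -0.302], [-1.0, 0.005, -0.001]]
force: [-9.1, -5.1, 24.2]
width: 0.0112
4.15 [ 0.5693 -0.1538  0.0837] y [ 0.302 -0.953  0.005] x [ 0.003 -0.005 -1.   ] F [-9.1 -5.1 24.2] 0.011237921395886434
clock: 4.9
position: [0.5705, -0.1523, 0.2303]
eef_rot: [[0.007, 0.303, -0.953], [-0.003, -0.953, -0.303], [-1.0, 0.005, -0.006]]
force: [-0.1, -0.1, 0.0]
width: 0.0448
[ 0.58899 -0.21584  0.064  ]
(np.float64(344.139637115172), np.float64(194.60523782152615)) 304 164
(np.float64(435.2039046668515), np.float64(242.6809241680175)) 395 212
(np.float64(312.05363480329834), np.float64(310.5163842123119)) 272 280
```

View pics/c.png

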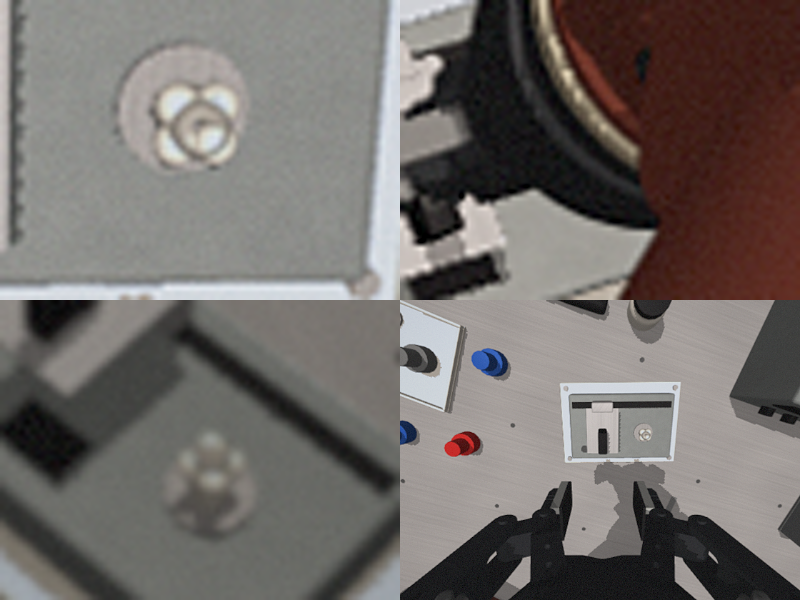

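Backing off while still gripping dragged the guard back about 5 mm, so I must re-push. The wrist crop shows the stem top at about (345,190). I'll measure it, then re-push and release without backing off.

```bash
python3 -c "
from h import *
c=imaging.camera_info('wrist');b=imaging.camera_info('side')
print(plane(c,345,190,.064))
for p in((314,308),(314,311)):print(tri(ray(c,345,190),ray(b,*p)))"
python3 -m handwheel '[[45,[40,0,0],[0,0,0]],[45,[40,0,0],[0,0,0]],[45,[40,0,0],[0,0,0]],[45,[20,0,0],[0,0,0]],[45,[4.5,0,0],[0,0,0]],[45,[0,0,0],[0,0,0]],[0,[0,0,0],[0,0,0]],[0,[0,0,0],[0,0,0]],[0,[0,0,0],[0,0,0]],[0,[0,0,0],[0,0,0]],[0,[0,0,0],[0,0,0]],[0,[0,0,0],[0,0,0]]]' 20
python3 -m handwheel '[[0,[0,-4,0],[0,0,0]],[0,[0,-4,0],[0,0,0]],[0,[0,0,0],[0,0,0]]]'; python3 st.py
```

```text
[ 0.59104033 -0.21160277  0.064     ]
(array([ 0.59256687, -0.21248581,  0.06432524]), [np.float64(0.001764749733346042), np.float64(0.0017647497333462129)])
(array([ 0.59170599, -0.21412758,  0.05860027]), [np.float64(0.0018727811722582227), np.float64(0.0018727811722584562)])
clock: 6.05
position: [0.5695, -0.1521, 0.082]
eef_rot: [[0.003, 0.304, -0.953], [-0.001, -0.953, -0.304], [-1.0, 0.002, -0.002]]
force: [0.1, -0.3, 6.6]
width: 0.0116
clock: 6.3
position: [0.5686, -0.1488, 0.0822]
eef_rot: [[0.005, 0.301, -0.954], [-0.01, -0.953, -0.301], [-1.0, 0.011, -0.002]]
force: [4.4, -19.8, -3.6]
width: 0.0114
6.3 [ 0.5686 -0.1488  0.0822] y [ 0.301 -0.953  0.011] x [ 0.005 -0.01  -1.   ] F [  4.4 -19.8  -3.6] 0.011424416447955218
```

```bash
python3 -m handwheel '[[60,[0,0,0],[0,0,0]],[60,[0,0,0],[0,0,0]],[60,[0,0,0],[0,0,0]],[60,[-10,0,0],[0,0,0]],[60,[-30,0,0],[0,0,0]],[60,[-30,0,0],[0,0,0]],[60,[0,30,0],[0,0,0]],[60,[0,26,0],[0,0,0]],[60,[0,0,0],[0,0,0]],[60,[0,0,0],[0,0,0]]]'
python3 st.py;python3 -c "
from h import *
import pickle
c,w=grab('wrist','w3.png');pickle.dump(c,open('w3.pkl','wb'))"
python3 -m handwheel '[[60,[0,20,-25],[0,0,0]],[60,[0,20,-25],[0,0,0]],[60,[0,0,0],[0,0,0]],[60,[0,0,0],[0,0,0]]]'
python3 -c "
from h import *
import pickle
c,w=grab('wrist','w4.png');pickle.dump(c,open('w4.pkl','wb'))
v=cv2.imread('pics/w3.png')
o=[]
for f in('3','4'):
  im=cv2.imread(f'pics/w{f}.png');cc=pickle.load(open(f'w{f}.pkl','rb'));u,v=map(int,proj(cc,np.array([.590,-.213,.064])));u-=40;v-=60;print(f,u,v);o.append(cv2.resize(im[v:v+120,u:u+80],(400,600),interpolation=cv2.INTER_CUBIC))
cv2.imwrite('pics/d.png',np.hstack(o))
"
```

```text
clock: 7.13
position: [0.5831, -0.1981, 0.1509]
eef_rot: [[0.001, 0.302, -0.953], [-0.0, -0.953, -0.302], [-1.0, 0.0, -0.001]]
force: [-0.7, 0.3, -1.1]
width: 0.06
7.13 [ 0.5831 -0.1981  0.1509] y [ 0.302 -0.953  0.   ] x [ 0.001 -0.    -1.   ] F [-0.7  0.3 -1.1] 0.059969586913634874
clock: 7.52
position: [0.6432, -0.2194, 0.1496]
eef_rot: [[-0.001, 0.304, -0.953], [0.001, -0.953, -0.304], [-1.0, -0.001, 0.001]]
force: [-0.4, -0.5, 0.1]
width: 0.0598
3 263 153
4 217 210
```

View pics/d.png

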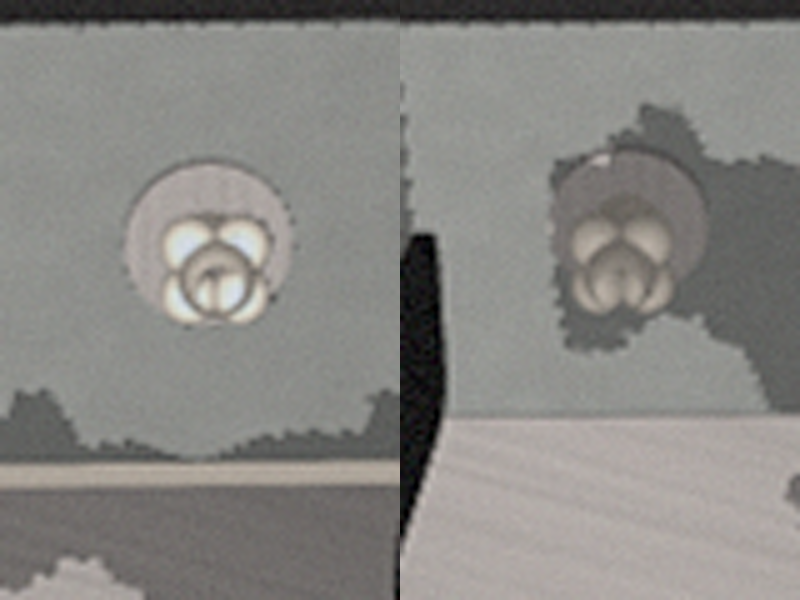

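The stem top is at (306.4,209) in the first view and (261.4,266) in the second.

```bash
python3 -c "
from h import *
import pickle
a=pickle.load(open('w3.pkl','rb'));b=pickle.load(open('w4.pkl','rb'))
m=np.array([-.305,.952,0])
for X in (tri(ray(a,306.4,209),ray(b,261.4,266))[0],plane(a,306.4,209,.064),plane(b,261.4,266,.064)):print(X,X@m)
for f,c in(('3',a),('4',b)):
  im=cv2.imread(f'pics/w{f}.png');g=im.max(2)
  u,v=map(int,proj(c,np.array([.5693,-.149,.105])));print(f,u,v)
  n,l,s,ce=cv2.connectedComponentsWithStats((g[:, :]<45).astype(np.uint8))
  for k in range(1,n):
    if 300<s[k][4]<8000:print(s[k],ce[k].round(1),plane(c,*ce[k],.105),plane(c,*ce[k],.105)@m)
"
```

```text
[ 0.59341767 -0.2150729   0.06102225] -0.3857417893059662
[ 0.59436733 -0.21418267  0.064     ] -0.385183937980281
[ 0.59483432 -0.2151918   0.064     ] -0.3862870594182117
3 208 232
[240 146 114  12 941] [297.5 151.1] [ 0.63960645 -0.18954271  0.105     ] -0.3755246275937435
[514 153  34  20 432] [529.7 162.5] [ 0.67717195 -0.33180031  0.105     ] -0.522411340157531
[ 199  198   26   50 1053] [211.7 222.4] [ 0.57728478 -0.14945473  0.105     ] -0.31835276524353534
4 160 298
[  64    0  128   54 3703] [132.9  23. ] [ 0.73813236 -0.1020638   0.105     ] -0.3222951037181565
[199 204 109  10 627] [254.  208.5] [ 0.65565552 -0.19511844  0.105     ] -0.3857276878236876
```

Stem top is at (0.594,-0.2148), and gripper and vision agree along y within 0.5 mm. On to the cap.

```bash
python3 -m handwheel '[[60,[0,-25,-5],[0,0,0]],[60,[0,-38,-7],[0,0,0]],[60,[0,-38,-7],[0,0,0]],[60,[0,-38,-7],[0,0,0]],[60,[0,-38,-7],[0,0,0]],[60,[0,-38,-7],[0,0,0]],[60,[0,-38,-7],[0,0,0]],[60,[0,-38,-7],[0,0,0]],[60,[0,-38,-7],[0,0,0]],[60,[0,-38,-5],[0,0,0]],[60,[0,0,0],[0,0,0]],[60,[0,0,0],[0,0,0]]]'
python3 -c "
from h import *
import pickle
c,w=grab('wrist','w5.png');pickle.dump(c,open('w5.pkl','wb'))
print(proj(c,np.array([.594,.1507,.052])))"; python3 st.py
```

```text
clock: 8.57
position: [0.5922, 0.1518, 0.1508]
eef_rot: [[-0.001, 0.307, -0.952], [0.0, -0.952, -0.307], [-1.0, -0.0, 0.001]]
force: [-0.2, -0.7, 0.2]
width: 0.0599
(np.float64(285.19490086615696), np.float64(209.87573526222843))
8.62 [0.5929 0.1503 0.1507] y [ 0.305 -0.952  0.   ] x [-0. -0. -1.] F [ 1.2 -0.7 -0. ] 0.05991226748329189
```

View pics/w5.png

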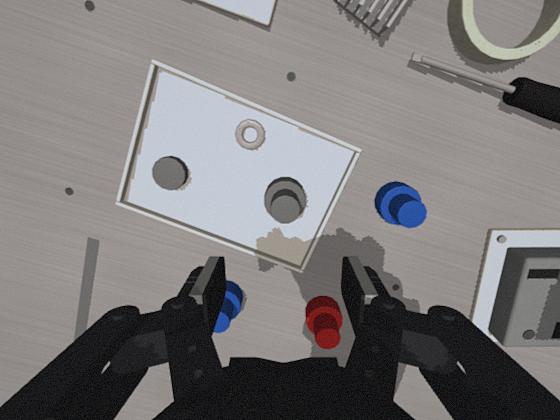

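The knob top is at (285,206.5), a bit farther than predicted. Nothing is in the fingers' way.

```bash
python3 -c "
from h import *
import pickle
c=pickle.load(open('w5.pkl','rb'));a=imaging.camera_info('top')
K=plane(c,285,206.5,.052);print(K,tri(ray(c,285,206.5),ray(a,213.4,240)))
s=manip.observe();print(1e3*np.array(s['eef_rot']).T@(K*[1,1,0]+[0,0,.028]-s['position']))"
```

```text
[0.59679723 0.15178318 0.052     ] (array([0.59416316, 0.1514589 , 0.04387097]), [np.float64(0.0005758766624204998), np.float64(0.0005758766624203463)])
[122.70498839  -0.18596548  -4.25436298]
```

```bash
python3 -m handwheel '[[60,[35,0,-3.5],[0,0,0]],[60,[35,0,0],[0,0,0]],[60,[30,0,0],[0,0,0]],[60,[15,0,0],[0,0,0]],[60,[7.5,0,0],[0,0,0]],[60,[0,0,0],[0,0,0]],[0,[0,0,0],[0,0,0]],[0,[0,0,0],[0,0,0]],[0,[0,0,0],[0,0,0]],[0,[0,0,0],[0,0,0]],[0,[0,0,0],[0,0,0]],[0,[0,0,0],[0,0,0]]]' 60; python3 st.py
python3 -m handwheel '[[0,[0,0,0],[0,0,0]],[0,[0,0,0],[0,0,0]],[0,[-3,0,0],[0,0,0]],[0,[-30,0,0],[0,0,0]],[0,[-40,0,0],[0,0,0]],[0,[-40,0,0],[0,0,0]],[0,[-9,0,0],[0,0,0]],[0,[0,0,0],[0,0,0]]]';python3 -c "
from h import *
c,w=grab('wrist','w6.png')"; python3 st.py
```

```text
clock: 9.62
position: [0.5988, 0.1504, 0.0297]
eef_rot: [[0.003, 0.303, -0.953], [-0.0, -0.953, -0.303], [-1.0, 0.001, -0.003]]
force: [-1.0, -0.9, 6.1]
width: 0.0238
9.62 [0.5988 0.1504 0.0297] y [ 0.303 -0.953  0.001] x [ 0.003 -0.    -1.   ] F [-1.  -0.9  6.1] 0.023844596926180905
clock: 10.28
position: [0.6003, 0.1509, 0.1546]
eef_rot: [[0.008, 0.303, -0.953], [0.001, -0.953, -0.303], [-1.0, 0.001, -0.008]]
force: [0.7, 0.8, -0.6]
width: 0.0238
10.33 [0.5989 0.1507 0.152 ] y [ 0.303 -0.953  0.001] x [ 0.004  0.001 -1.   ] F [-0.9  0.5 -0.7] 0.024392973245094898
```

View pics/w6.png

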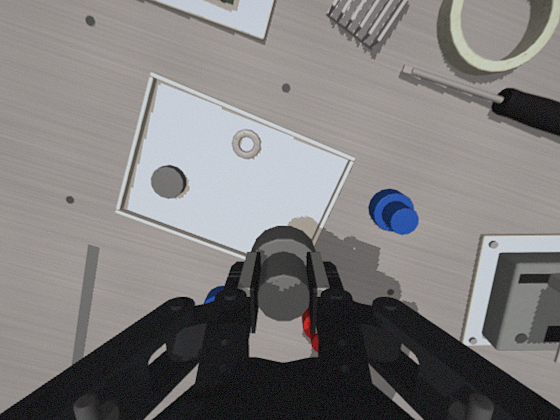

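The cap is gripped upright, with the knob between the pads at about (283,292) and the skirt's rim top at v≈226. I'll measure the cap's offset from the TCP.

```bash
python3 -c "
from h import *
c=imaging.camera_info('wrist');s=manip.observe();R=np.array(s['eef_rot']);p=np.array(s['position']);zb=p[2]-.0297+.004
print(s['clock'])
f=lambda u,v,z:(R.T@(plane(c,u,v,z)-p)*1e3).round(1)
for n,u,v,z in(('knob ctr',283,292,.048),('knob bot',283,320,.048),('knob bot@top L',258,292,.048),('R',309,292,.048),('skirt far top',284,226,.022),('skirt far bottom',284,226,0)):print(n,f(u,v,zb+z))
def circ(z0,r,yz):
  q=[]
  for t in np.linspace(0,2*np.pi,72):
    X=p+R[:,1]*(yz[0]+r*np.cos(t))/1e3+R[:,2]*(yz[1]+r*np.sin(t))/1e3;X[2]=zb+z0;q.append(proj(c,X))
  return np.array(q)
for yz in((0,0),(0,-2),(0,2)):
  for z0,r in((0,20),(.022,20),(.048,13)):
    q=circ(z0,r,yz);print(yz,z0,q.min(0).round(1),q.max(0).round(1))
im=cv2.imread('pics/w6.png');cv2.imwrite('pics/e.png',cv2.resize(im[210:340,230:340],None,fx=4.5,fy=4.5,interpolation=cv2.INTER_CUBIC))
"
```

```text
10.3333
knob ctr [-22.3  -0.2   0.6]
knob bot [-22.4  -0.2  16. ]
knob bot@top L [-22.3 -11.8   0.6]
R [-22.3  11.9   0.6]
skirt far top [  3.8   0.3 -22.3]
skirt far bottom [ 25.8   0.4 -14.1]
(0, 0) 0 [250.9 216.9] [315.7 276.4]
(0, 0) 0.022 [246.7 230.1] [319.9 296.2]
(0, 0) 0.048 [255.4 265.4] [311.5 314.6]
(0, -2) 0 [250.7 213.7] [315.8 273.6]
(0, -2) 0.022 [246.6 226.6] [320.  293.1]
(0, -2) 0.048 [255.3 261.4] [311.6 311. ]
(0, 2) 0 [251.  220.1] [315.6 279.2]
(0, 2) 0.022 [246.9 233.7] [319.8 299.2]
(0, 2) 0.048 [255.5 269.4] [311.4 318.1]
```

View pics/e.png

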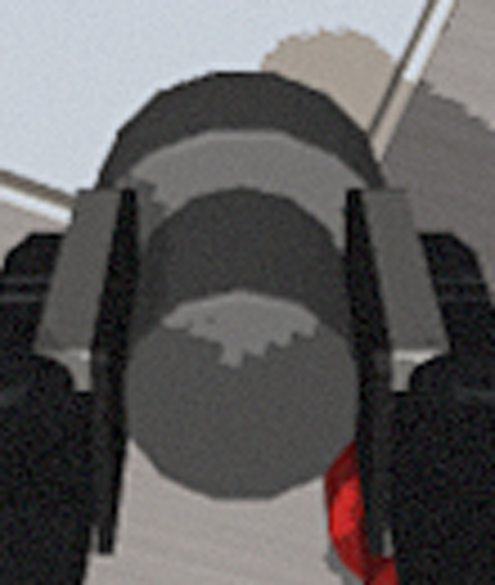

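The views put the cap axis 1.5 to 5 mm towards tool +z from the TCP. I'll fly over the stem and check the alignment with cap and stem in the same pictures.

```bash
python3 -m handwheel '[[0,[0,17,6],[0,0,0]],[0,[0,36,12],[0,0,0]],[0,[0,38,12],[0,0,0]],[0,[0,38,12],[0,0,0]],[0,[0,38,12],[0,0,0]],[0,[0,38,12],[0,0,0]],[0,[0,38,12],[0,0,0]],[0,[0,38,12],[0,0,0]],[0,[0,36,12],[0,0,0]],[0,[0,30,10],[0,0,0]],[0,[0,0,0],[0,0,0]],[0,[0,0,0],[0,0,0]]]'; python3 -m handwheel '[[0,[0,0,0],[0,0,0]],[0,[25,0,0],[0,0,0]],[0,[15,0,0],[0,0,0]],[0,[0,0,0],[0,0,0]],[0,[0,0,0],[0,0,0]],[0,[0,0,0],[0,0,0]]]'; python3 -c "
from h import *
b,s=grab('side','s7.png')
im=cv2.imread('pics/s7.png');u,v=map(int,proj(b,np.array([.594,-.2148,.08])));u-=40;v-=40;print(u,v)
cv2.imwrite('pics/f.png',cv2.resize(im[v:v+80,u:u+80],(600,600),interpolation=cv2.INTER_CUBIC))
print(proj(b,np.array([.594,-.2148,.064])),proj(b,np.array([.594,-.2148,.036])))
"; python3 st.py
```

```text
clock: 11.33
position: [0.595, -0.2154, 0.148]
eef_rot: [[-0.002, 0.3, -0.954], [0.001, -0.954, -0.3], [-1.0, -0.002, 0.002]]
force: [-0.0, 0.7, -0.1]
width: 0.0243
clock: 11.83
position: [0.5966, -0.2133, 0.1106]
eef_rot: [[0.001, 0.305, -0.953], [-0.0, -0.953, -0.305], [-1.0, 0.0, -0.0]]
force: [-0.1, 0.7, -0.8]
width: 0.0243
274 263
(np.float64(314.40209297942016), np.float64(308.7631561696783)) (np.float64(313.7468336033733), np.float64(318.3881069350887))
11.88 [ 0.5969 -0.2136  0.1109] y [ 0.304 -0.953  0.001] x [ 0.001 -0.001 -1.   ] F [-0.3 -0.1 -0.6] 0.024169219063965245
```

View pics/f.png

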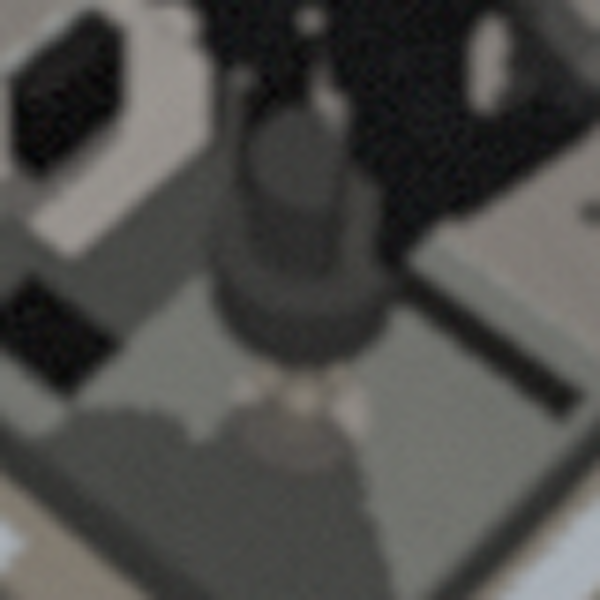

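The skirt centre is at u≈314.2 and the stem at about 314.0 to 314.7, so they are within 1 mm. I'll descend and watch the force.

```bash
python3 -m handwheel '[[0,[10,0,0],[0,0,0]],[0,[8,0,0],[0,0,0]],[0,[4,0,0],[0,0,0]],[0,[3,0,0],[0,0,0]],[0,[0,0,0],[0,0,0]],[0,[0,0,0],[0,0,0]]]' 90; python3 -m handwheel '[[0,[2,0,0],[0,0,0]],[0,[2,0,0],[0,0,0]],[0,[0,0,0],[0,0,0]]]';  python3 st.py
```

```text
clock: 12.38
position: [0.5961, -0.2142, 0.0847]
eef_rot: [[-0.0, 0.303, -0.953], [0.0, -0.953, -0.303], [-1.0, -0.0, 0.0]]
force: [-0.1, 0.0, 0.3]
width: 0.0231
clock: 12.63
position: [0.5965, -0.2142, 0.081]
eef_rot: [[0.001, 0.303, -0.953], [-0.0, -0.953, -0.303], [-1.0, 0.001, -0.001]]
force: [0.9, 0.5, 3.9]
width: 0.0229
12.63 [ 0.5965 -0.2142  0.081 ] y [ 0.303 -0.953  0.001] x [ 0.001 -0.    -1.   ] F [0.9 0.5 3.9] 0.022869674665630915
```

```bash
for i in 1 2 3 4; do python3 -m handwheel '[[0,[1.5,0,0],[0,0,0]],[0,[1.5,0,0],[0,0,0]],[0,[0,0,0],[0,0,0]]]' | grep -E 'pos|force|width'; done
```

```text
position: [0.5971, -0.2142, 0.0787]
force: [1.8, 1.6, 7.1]
width: 0.0234
position: [0.5972, -0.2141, 0.0758]
force: [2.1, 2.8, 3.5]
width: 0.0234
position: [0.596, -0.2141, 0.0714]
force: [0.7, 0.7, 2.2]
width: 0.0233
position: [0.5961, -0.2141, 0.0686]
force: [0.6, 0.3, 4.1]
width: 0.0232
```

```bash
for i in 1 2 3; do python3 -m handwheel '[[0,[1.5,0,0],[0,0,0]],[0,[1.5,0,0],[0,0,0]],[0,[0,0,0],[0,0,0]]]' | grep -E 'pos|force|width'; done
```

```text
position: [0.5963, -0.2142, 0.0674]
force: [-4.9, 2.2, 17.5]
width: 0.0235
position: [0.5967, -0.2143, 0.0669]
force: [-11.7, 6.0, 41.1]
width: 0.0232
position: [0.597, -0.2144, 0.0664]
force: [-17.6, 8.8, 63.4]
width: 0.0232
```

Hard stop at z≈0.067 (expected 0.0677). 63 N is more than needed, so I'll ease to about 30 N and check visually.

```bash
python3 -m handwheel '[[0,[-2,0,0],[0,0,0]],[0,[-2,0,0],[0,0,0]],[0,[0,0,0],[0,0,0]],[0,[0,0,0],[0,0,0]],[0,[0,0,0],[0,0,0]],[0,[0,0,0],[0,0,0]]]'; python3 -c "
from h import *
b,s=grab('side','s8.png');a,t=grab('wrist','w8.png')
im=cv2.imread('pics/s8.png')[250:360,240:370];cv2.imwrite('pics/g.png',np.hstack([cv2.resize(im,(390,330),interpolation=cv2.INTER_CUBIC),cv2.resize(cv2.imread('pics/w8.png'),(400,330))]))"; python3 st.py
```

```text
clock: 14.88
position: [0.5965, -0.2143, 0.0671]
eef_rot: [[0.002, 0.303, -0.953], [-0.001, -0.953, -0.303], [-1.0, 0.002, -0.002]]
force: [-9.5, 5.3, 33.3]
width: 0.0234
14.98 [ 0.5966 -0.2143  0.0671] y [ 0.303 -0.953  0.002] x [ 0.002 -0.001 -1.   ] F [-8.4  4.6 33.2] 0.023357336733054002
```

View pics/g.png

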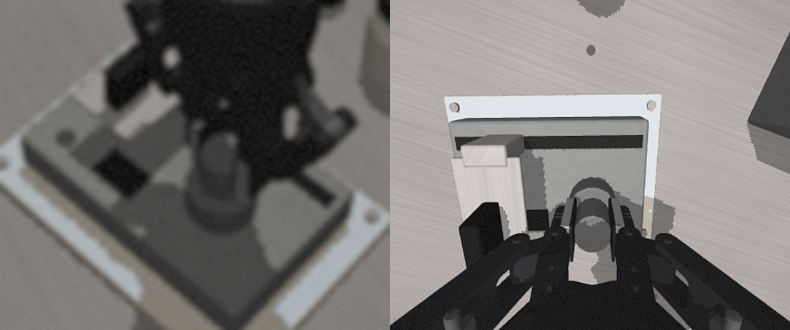

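The side and wrist views show the cap down on the module, still gripped, with the guard open at the left. One numeric guard check:

```bash
python3 -c "
from h import *
c=imaging.camera_info('wrist');m=np.array([-.305,.952,0]);st=-.3853
im=cv2.imread('pics/w8.png')
for v in(215,230,245):
  g=im[v,60:240].astype(int).min(1);d=np.diff(g);k=np.argsort(d)[:3];
  print(v,[(60+i,d[i],round(1e3*(plane(c,60+i+.5,v,.075)@m-st),1)) for i in k])
"
```

```text
215 [(np.int64(182), np.int64(-44), np.float64(47.4)), (np.int64(183), np.int64(-43), np.float64(46.9)), (np.int64(181), np.int64(-31), np.float64(47.9))]
230 [(np.int64(184), np.int64(-50), np.float64(47.2)), (np.int64(183), np.int64(-36), np.float64(47.7)), (np.int64(185), np.int64(-15), np.float64(46.8))]
245 [(np.int64(186), np.int64(-55), np.float64(47.0)), (np.int64(185), np.int64(-38), np.float64(47.5)), (np.int64(184), np.int64(-17), np.float64(48.0))]
```

The guard plate edge is 47.2 mm from the stem (47 expected at the end stop), so I'm handing in.

```bash
python3 -c "
from bench import job_done
print(job_done())"
```

```text
the job is handed in; nothing more can be done
None
```

The job is done and handed in at about 15 s. The guard is at its end stop, and the grey cap is fully home on the stem. The arm still holds it, pressing the button down with about 33 N.

- **Guard:** My first release dragged it back about 5 mm, so I pushed it to the stop again and let go without pulling back. At the end its plate edge measured 47.2 mm from the stem, against 47 mm expected at the end stop.
- **Cap:** The push rose to 7 N at the beads, then fell to 2 N as the cap went over them. It ended on a hard stop at tool height 0.067 m, against 0.0677 m predicted. The 7 N is below the stated 9–18 N; readings came only every 0.25 s, so I probably missed the peak.
- **Disagreements:** The wrist and top views differed by about 3 mm on where the cap sat in the grip; a side view with cap and stem together showed them aligned within about 1 mm. The grip opening read about 24 mm on the 26 mm knob. The press briefly reached 63 N upward at the wrist before I eased it; the limit is 120 N.

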